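# Present the almond jar on the nut stall's sample carousel

## Robot

A 6-joint arm with a two-finger parallel gripper is mounted at the origin on the work surface. World frame = base frame: x ahead of the robot, y to its left, z up, the work surface at z = 0. Lengths are in m, angles in rad, forces in N, time in s.
With the tool pointing down it reaches from about 0.425 to 0.95 m from the base axis. Payload 3.5 kg.
Tool frame: the origin (TCP) lies midway between the tips of the shut fingers; the grasp point (between the pads) lies 19 mm behind it; z points along the fingers, y is the direction in which the jaws open and shut (so a half turn about z gives the same grasp; the last joint's range is limited). The gripper opens to 85 mm and grips with 20 to 120 N. Pads are 22 mm wide; open, the fingers measure 114 mm over their backs; the gripper's body (76 mm by 85 mm) begins 54 mm behind the grasp point. The pads swing forward as they close: fully open they stand 13 mm farther back than shut.
Start: joints at [-1.345, 0.286, 1.577, -0, 1.279, -0.15], TCP at [0.248, -0.628, 0.231] pointing down, gripper open.
Joint ranges: [-2.77, 2.77], [-0.9, 2.22], [0.21, 2.48], [-1.53, 4.67], [0.24, 2.81], [-2.84, 2.84]. Speed limits (rad/s): [2.79, 2.79, 3.14, 3.14, 3.14, 3.14].

## Interface

Orientations are given as a unit quaternion [x, y, z, w].
In Python, from plant import * gives the robot as it stands.
- The arm moves only by the shell command python3 -m jog 'ROWS' [FORCE]. ROWS is a JSON object of lists of equal length, an entry for each row: "travel": the shift along the world's x, y, z in mm, a list of three; "dr": the turn, a rotation vector about the world's x, y, z in degrees, a list of three; "jaw": the closure in counts, from 0 (fully open) to 255 (shut). In form: {"travel": [[x, y, z], ...], "dr": [[wx, wy, wz], ...], "jaw": [jaw, ...]}. A call has 1 to 5 rows; each row shifts and turns the commanded pose from where the row before left it; what a row does not reach is not made up. A row lasts 1/12 s, in which the tool goes at most 41.7 mm and 7.16 degrees, less where a joint would pass 70% of its speed; a pose out of reach is approached as far as the arm can. A call is refused whole if a number of a shift passes 41.7 or a number of a turn 7.16, either way. A call with a gripper value outside its range is refused whole. The fingers move at their own pace and stop on an object; FORCE is the grip in N (left out, the last holds). Time passes only in rows, so rows that do not move let the fingers close. It gives the time, the measured TCP pose, the force and the opening at its end, in the units of the state.
- get_state(): the state, without advancing time (a new reading comes with each control period).
- read_camera(name): name is "scene" or "top"; returns the picture (400x640x3 uint8, red, green, blue); there is no depth.
- camera_info(name): a dict with "K" (3x3 intrinsics, pixels), "R" (3x3) and "t" (3): a world point X has camera coordinates R X + t. Camera axes: x right, y down, z forward; pixel columns grow to the right and rows downward; lengths in m; the calibration is good to about 2 mm. A picture is of the moment at which its call begins. camera_info takes no time and is no camera call.
- sign_off(): hands the job in, once; it reports no verdict.
The state is a dict: "time": time; "qpos": joint angles; "dq": joint speeds; "joint_efforts": joint torques, N m; "eef_pos": TCP position; "tcp_rot": TCP orientation; "contact_force": force on the tool from outside, world axes, zero at the start; "wrist_torque": the same for the moment, N m; "opening": opening from 0.0 (shut) to 1.0 (fully open).
Only numpy, scipy, OpenCV 4.12 (cv2) and the standard library are available. Lean on these libraries where they do the work, as an engineer would, in place of code of your own. Each camera call takes 0.05 s, during which the arm holds its last target. There are 200 camera calls.

## Task

On the sample carousel, first twist the red-lidded jar on its seat until its yellow chute points straight outwards over the white line on the disc. Then turn the carousel steadily, without spinning it fast, until that jar and its white line face the red arrow on the fixed foot, and finish while still gripping the carousel by its handle or the jar, holding it still there. Leave the scoop, bowl and tin where they are.

Things in the scene. Friction and masses are not known exactly. Their poses are not given: they have to be found in the camera images.
- base: Fixed foot on the counter: black disc 220 mm across, 18 mm high, mostly hidden under the turning disc; along its +x a white tongue, 62 mm wide, sticks out to 215 mm from the centre and carries a red arrow (chevron). Origin: on the counter, on the carousel's axis; z up. It never moves.
- carousel: Turning wooden disc, 310 mm across, top 34 mm above the counter. Turns without limit about its vertical axis, friction about 0.1 N m, stays where left. Origin: on the axis, 22 mm above the counter. On it: red-lidded jar at +x 85 mm; grey-lidded fixed jars with steel chutes at +y and -y 85 mm (72 mm across, tops 116 mm above the counter); wooden handle at -x 110 mm; low hub (32 mm across, top 84 mm).
- handle: Upright round wooden grip, 22 mm in diameter, 68 mm tall, spinning freely on its steel pin on the disc, so a gripper may hold it without turning its wrist; 110 mm from the carousel's axis. Origin: centre of its underside, 114 mm above the counter; its top, at 182 mm, is the highest thing on the carousel.
- jar: Jar with red lid, 72 mm across. Cannot be lifted; swivels without limit about its own vertical axis, friction about 0.05 N m. On its lid (116 mm above the counter) a white grip bar 50 x 12 mm, 30 mm tall (top at 146 mm), centred, lying along the jar's x; +x is where its yellow chute points. Origin: its underside on its swivel axis, 34 mm above the counter, 85 mm from the carousel's axis.
- spout_tip (a point): Middle of the outer end of the red-lidded jar's chute, 55 mm from the jar's axis along the jar's +x, 76 mm above the counter.
- slot_mark (a point): Point on the white radial line painted on the disc's top outside the red-lidded jar, 140 mm from the carousel's axis along the carousel's +x, 55 mm outwards of the jar's axis. When the chute points straight outwards its tip is right above this point.
- front_mark (a point): Fixed point, 140 mm from the carousel's axis along the foot's +x (towards the red arrow), at the height of the disc's top: when the jar faces the arrow, slot_mark coincides with it.
- scoop: Aluminium hand scoop with a white handle, about 190 mm long, 78 mm wide, 45 mm high, lying on the counter. Bystander. Origin: underside, where handle and pan meet; the handle points to its -x.
- bowl: Small steel bowl, 100 mm across, 45 mm high. Bystander. Origin: centre of its underside.
- tin: Green can, 66 mm across, 80 mm high. Bystander. Origin: centre of its underside.

How it is judged:
By the outcome, as a careful person would: the job done as asked, in the order asked, and still so for the second after the job is handed in, while the arm keeps its last pose, push and grip.
It also fails if it takes over 58 s, if anything falls off the work surface, if the arm or the gripper's body presses on something with over 40 N, if the wrist force passes 120 N, or if a joint passes its speed limit or range.

## Working session

There is one attempt and no reset: what is moved stays moved. The work goes in short steps, Python scripts to look and compute and a shell command to move; the robot and the scene stay as the last step left them, time stands still between calls to the robot, and variables do not carry over. Pictures are saved under pics/ and viewed, about 8 in all and at most 12, crops included, and the job is handed in when it is done.

```bash
mkdir -p pics; cat > h.py <<'E'
from plant import *
import numpy as np, cv2
def snap(name,f,crop=None,s=1):
    im=read_camera(name)[:,:,::-1]
    if crop: x0,y0,x1,y1=crop; im=im[y0:y1,x0:x1]
    cv2.imwrite('pics/'+f,cv2.resize(im,None,fx=s,fy=s,interpolation=cv2.INTER_CUBIC))
def ray(name,u,v,z):
    c=camera_info(name);K,R,t=map(np.array,(c['K'],c['R'],c['t']))
    C=-R.T@t; d=R.T@np.linalg.inv(K)@[u,v,1]; return C+d*(z-C[2])/d[2]
def proj(name,X):
    c=camera_info(name);K,R,t=map(np.array,(c['K'],c['R'],c['t'])); p=K@(R@np.array(X)+t); return p[:2]/p[2]
E
python3 - <<'E'
from h import *
snap('top','a.png'); snap('scene','b.png')
for n in('top','scene'):
    c=camera_info(n);R=np.array(c['R']);print(n,-R.T@np.array(c['t']),c['K'][0][0],R[2])
print(get_state())
E
```

```text
top [0.37509841 0.02923482 1.1468318 ] 469.81048330852667 [ 0.1952482  -0.01633618 -0.9806178 ]
scene [1.45650696 0.51465609 1.04114926] 467.99563592594234 [-0.62870677 -0.35741417 -0.69063949]
{'time': 0.1, 'qpos': array([-1.34500599e+00,  2.87129997e-01,  1.57804148e+00, -1.84690108e-05,
        1.27859735e+00, -1.49993805e-01]), 'dq': array([ 4.49863412e-04, -2.76878948e-04, -2.79890856e-03, -1.58615144e-03,
        3.80330664e-04, -7.39057583e-06]), 'joint_efforts': array([ 4.40485410e-04, -4.07295513e+01, -2.93698668e+01, -1.81475434e-04,
        3.42116829e-03, -3.15972869e-06]), 'eef_pos': array([ 0.24761821, -0.62729814,  0.23004432]), 'tcp_rot': array([ 9.82399074e-01,  1.86790993e-01, -5.00606433e-05, -1.08697262e-03]), 'contact_force': array([-0.47360036,  0.09869852, -0.31100658]), 'wrist_torque': array([ 0.01121311,  0.0030902 , -0.03141216]), 'opening': 1.000051756182655}
```

View pics/a.png

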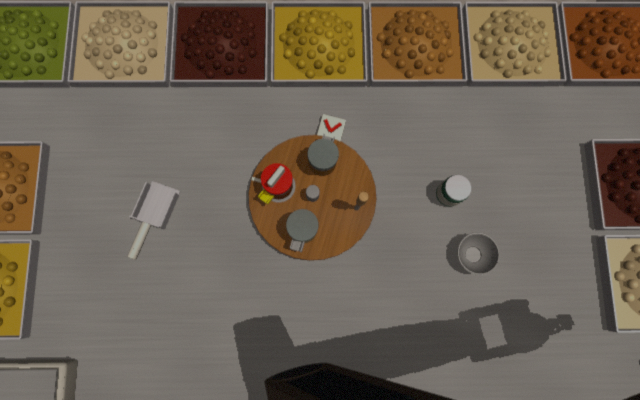

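View pics/b.png

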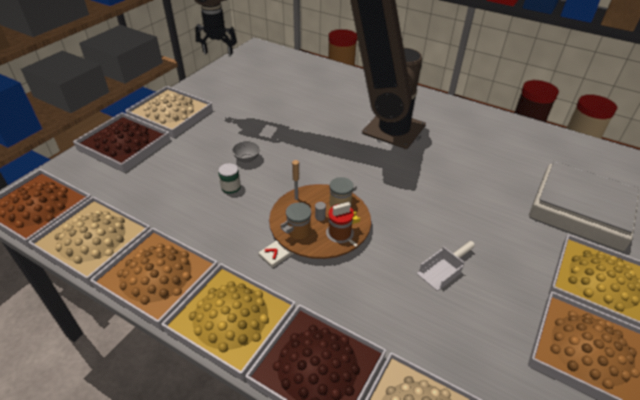

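Top view: disc centred near (312,196), jar with red lid (277,179), yellow chute toward lower left (265,198), white line to the left (255,180), handle (362,198), arrow (332,127). I'll take an enlarged crop.

```bash
python3 - <<'E'
from h import *
snap('top','c.png',(240,105,390,265),3.7)
E
```

```text
(no output)
```

View pics/c.png

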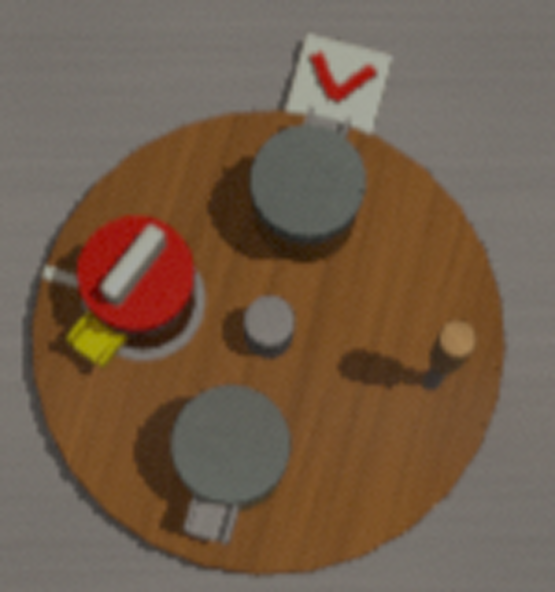

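```bash
python3 - <<'E'
from h import *
P=dict(disc=(268,342,.034),hub=(268,318,.084),gA=(308,182,.116),gB=(231,445,.116),handle=(458,338,.182),lid=(136,272,.116),bar1=(155,232,.146),bar2=(112,297,.146),chuteend1=(68,341,.078),chuteend2=(103,364,.078),lineo=(47,271,.034),linei=(75,281,.034),t1=(306,33,.018),t2=(393,57,.018))
W={k:ray('top',(u+.5)/3.7+240-.5,(v+.5)/3.7+105-.5,z)for k,(u,v,z) in P.items()}
for k,w in W.items():print(k,w.round(4))
c=(W['disc']+W['hub']+(W['gA']+W['gB'])/2)/3
ang=lambda v:np.degrees(np.arctan2(v[1],v[0]))
print('c',c)
print('gA-gB',ang(W['gA']-W['gB']),np.linalg.norm(W['gA']-W['gB']),'(+90)')
for k in('lid','handle','lineo'):print(k,ang(W[k]-c),np.linalg.norm((W[k]-c)[:2]))
print('tongue',ang((W['t1']+W['t2'])/2-c),np.linalg.norm(((W['t1']+W['t2'])/2-c)[:2]))
print('tongue edge dir',ang(W['t1']-W['t2'])-90)
print('bar',ang(W['bar2']-W['bar1']),'chute',ang((W['chuteend1']+W['chuteend2'])/2-W['lid']),np.linalg.norm(((W['chuteend1']+W['chuteend2'])/2-W['lid'])[:2]))
E
```

```text
disc [0.5887 0.0194 0.034 ]
hub [0.5943 0.0197 0.084 ]
gA [ 0.673  -0.0053  0.116 ]
gB [0.5105 0.0427 0.116 ]
handle [ 0.5618 -0.0869  0.182 ]
lid [0.6168 0.1    0.116 ]
bar1 [0.6341 0.0868 0.146 ]
bar2 [0.5948 0.1119 0.146 ]
chuteend1 [0.5817 0.1448 0.078 ]
chuteend2 [0.567  0.1228 0.078 ]
lineo [0.6371 0.1639 0.034 ]
linei [0.6302 0.1455 0.034 ]
t1 [ 0.8073 -0.0086  0.018 ]
t2 [ 0.7897 -0.0679  0.018 ]
c [0.59158468 0.01923792 0.078     ]
gA-gB -16.459327953773784 0.16943643662580174 (+90)
lid 72.65345200670298 0.08460269208014617
handle -105.64728335276838 0.11027202941864525
lineo 72.55025353571203 0.1516782839467112
tongue -15.527445891490887 0.21477026106457642
tongue edge dir -16.493857872587228
bar 147.43593821078252 chute 141.51826385896015 0.054266867032517124
```

```bash
R='python3 -m jog'
python3 -m jog '{"travel":[[18,36,0],[18,36,0],[18,36,0],[18,36,0],[18,36,0]],"dr":[[0,0,-2.8],[0,0,-2.8],[0,0,-2.8],[0,0,-2.8],[0,0,-2.8]],"jaw":[0,0,0,0,0]}' 40
python3 -m jog '{"travel":[[18,36,0],[18,36,0],[18,36,0],[18,36,0],[18,36,0]],"dr":[[0,0,-2.8],[0,0,-2.8],[0,0,-2.8],[0,0,-2.8],[0,0,-2.8]],"jaw":[0,0,0,0,0]}'
python3 -m jog '{"travel":[[18,36,0],[18,36,0],[18,36,0],[18,36,0],[18,36,0]],"dr":[[0,0,-2.8],[0,0,-2.8],[0,0,-2.8],[0,0,-2.8],[0,0,-2.8]],"jaw":[0,0,0,0,0]}'
python3 -m jog '{"travel":[[18,36,0],[18,36,0],[18,36,0],[18,36,0],[18,36,0]],"dr":[[0,0,-2.8],[0,0,-2.8],[0,0,-2.8],[0,0,-2.8],[0,0,-2.8]],"jaw":[0,0,0,0,0]}'
python3 -m jog '{"travel":[[0,0,0],[0,0,0]],"dr":[[0,0,0],[0,0,0]],"jaw":[60,60]}'
python3 - <<'E'
from h import *
from scipy.spatial.transform import Rotation as R
s=get_state();print(s['eef_pos'],R.from_quat(s['tcp_rot']).as_matrix().round(4),s['qpos'])
snap('scene','d.png',(240,100,440,270),4)
E
```

```text
time: 0.57
eef_pos: [0.3381, -0.446, 0.2308]
tcp_rot: [0.998, 0.064, -0.0, -0.0]
contact_force: [0.8, 0.0, 0.2]
opening: 0.997
time: 0.98
eef_pos: [0.428, -0.2659, 0.2312]
tcp_rot: [0.998, -0.058, -0.0, -0.0]
contact_force: [0.6, -0.5, 0.6]
opening: 1.0
time: 1.4
eef_pos: [0.5181, -0.0858, 0.2312]
tcp_rot: [0.984, -0.179, 0.0, 0.0]
contact_force: [0.0, -1.3, 0.8]
opening: 1.003
time: 1.82
eef_pos: [0.6081, 0.0942, 0.231]
tcp_rot: [0.955, -0.297, -0.0, 0.0]
contact_force: [0.7, -1.1, 0.4]
opening: 1.001
time: 1.98
eef_pos: [0.6078, 0.0942, 0.2305]
tcp_rot: [0.956, -0.294, -0.001, 0.0]
contact_force: [0.3, -0.1, -0.2]
opening: 0.771
[0.60780154 0.0941514  0.23048456] [[ 8.266e-01 -5.628e-01 -1.400e-03]
 [-5.628e-01 -8.266e-01 -2.000e-04]
 [-1.100e-03  9.000e-04 -1.000e+00]] [-1.10336612e-02  1.57576136e-01  1.73021148e+00 -2.03363783e-04
  1.25519860e+00  2.15754263e+00]
```

View pics/d.png

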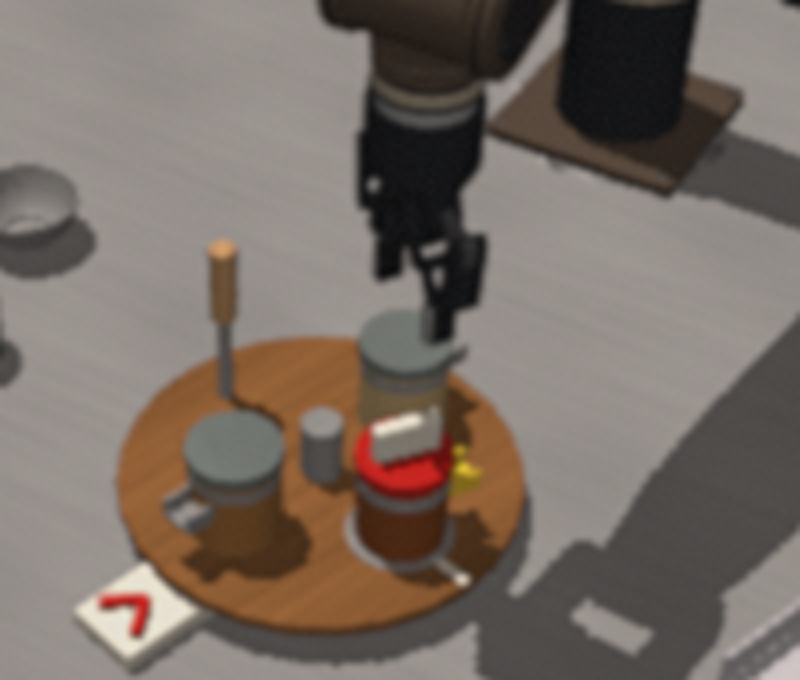

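The scene crop shows the open jaws above and behind the jar, whose bar is at about (405,430). The carousel hasn't been disturbed. Joint 6 is at 2.16, so the −161° still to come would pass its range. I'll half-turn the wrist here first, which gives the same grasp.

```bash
python3 -m jog '{"travel":[[1.6,1.3,0],[1.6,1.3,0],[1.6,1.3,0],[1.6,1.3,0],[1.5,1.3,0]],"dr":[[0,0,7],[0,0,7],[0,0,7],[0,0,7],[0,0,7]],"jaw":[60,60,60,60,60]}' 
python3 -m jog '{"travel":[[0,0,0],[0,0,0],[0,0,0],[0,0,0],[0,0,0]],"dr":[[0,0,7],[0,0,7],[0,0,7],[0,0,7],[0,0,7]],"jaw":[60,60,60,60,60]}' >/dev/null
python3 -m jog '{"travel":[[0,0,0],[0,0,0],[0,0,0],[0,0,0],[0,0,0]],"dr":[[0,0,7],[0,0,7],[0,0,7],[0,0,7],[0,0,7]],"jaw":[60,60,60,60,60]}' >/dev/null
python3 -m jog '{"travel":[[0,0,0],[0,0,0],[0,0,0],[0,0,0],[0,0,0]],"dr":[[0,0,7],[0,0,7],[0,0,7],[0,0,7],[0,0,7]],"jaw":[60,60,60,60,60]}' >/dev/null
python3 -m jog '{"travel":[[0,0,0],[0,0,0],[0,0,0],[0,0,0],[0,0,0]],"dr":[[0,0,7],[0,0,7],[0,0,7],[0,0,7],[0,0,7]],"jaw":[60,60,60,60,60]}'
python3 -m jog '{"travel":[[0,0,0],[0,0,0]],"dr":[[0,0,4.5],[0,0,0]],"jaw":[60,60]}'
cat >> h.py <<'E'
from scipy.spatial.transform import Rotation as Rot
C=np.array([.5916,.0192])
def rep():
    s=get_state();M=Rot.from_quat(s['tcp_rot']).as_matrix();p=s['eef_pos']
    d=p[:2]-C
    print('t',round(s['time'],2),'p',(p*1e3).round(1),'yaw_y',np.degrees(np.arctan2(M[1,1],M[0,1])).round(2),'tilt',M[:2,2].round(4),'az',np.degrees(np.arctan2(d[1],d[0])).round(2),'r',(1e3*np.hypot(*d)).round(1),'q6',s['qpos'][5].round(2),'F',s['contact_force'].round(1),'T',s['wrist_torque'].round(2),'op',round(s['opening'],3))
E
python3 -c "from h import *;rep()"
```

```text
time: 2.45
eef_pos: [0.6152, 0.0969, 0.2312]
tcp_rot: [1.0, 0.007, -0.0, 0.0]
contact_force: [-0.3, -0.5, -0.2]
opening: 0.764
time: 4.12
eef_pos: [0.6151, 0.0967, 0.2313]
tcp_rot: [0.336, 0.942, -0.0, -0.0]
contact_force: [-0.1, 0.1, 0.3]
opening: 0.766
time: 4.28
eef_pos: [0.6152, 0.0969, 0.2313]
tcp_rot: [0.301, 0.954, -0.0, -0.0]
contact_force: [0.3, -0.3, 0.3]
opening: 0.762
t 4.28 p [615.2  96.9 231.3] yaw_y 54.99 tilt [-0.0004 -0.0003] az 73.13 r 81.2 q6 -0.97 F [ 0.3 -0.3  0.3] T [ 0.02 -0.04 -0.06] op 0.762
```

```bash
python3 -m jog '{"travel":[[0,3.8,-20],[0,0,-20],[0,0,-20],[0,0,-15],[0,0,-12]],"dr":[[0,0,0],[0,0,0],[0,0,0],[0,0,0],[0,0,0]],"jaw":[60,60,60,60,60]}'
python3 -m jog '{"travel":[[0,0,-10],[0,0,-8],[0,0,-4],[0,0,0],[0,0,0]],"dr":[[0,0,0],[0,0,0],[0,0,0],[0,0,0],[0,0,0]],"jaw":[60,60,60,60,100]}'
python3 -c "
from h import *
rep();snap('scene','e.png',(270,130,410,270),4)"
```

```text
time: 4.7
eef_pos: [0.6146, 0.1013, 0.1425]
tcp_rot: [0.302, 0.953, -0.0, -0.001]
contact_force: [1.0, -0.5, -0.9]
opening: 0.767
time: 5.12
eef_pos: [0.6161, 0.1024, 0.1229]
tcp_rot: [0.301, 0.954, 0.0, 0.0]
contact_force: [1.2, 0.5, -0.4]
opening: 0.638
t 5.12 p [616.1 102.4 122.9] yaw_y 55.02 tilt [ 0.0009 -0.    ] az 73.61 r 86.7 q6 -0.96 F [ 1.2  0.5 -0.4] T [-0.03  0.01 -0.05] op 0.638
```

View pics/e.png

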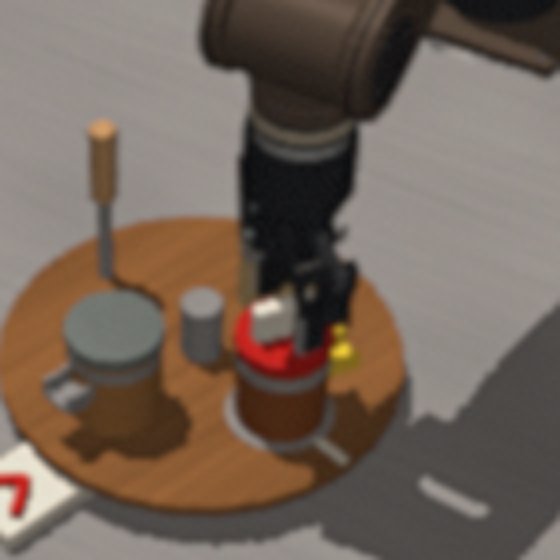

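The crop shows the jaws straddling the white bar (265,318), with one finger on each side and the lid clear. Closing.

```bash
python3 -m jog '{"travel":[[0,0,0],[0,0,0],[0,0,0],[0,0,0],[0,0,0]],"dr":[[0,0,0],[0,0,0],[0,0,0],[0,0,0],[0,0,0]],"jaw":[140,180,220,255,255]}' 50
python3 -m jog '{"travel":[[0,0,0],[0,0,0],[0,0,0],[0,0,0],[0,0,0]],"dr":[[0,0,0],[0,0,0],[0,0,0],[0,0,0],[0,0,0]],"jaw":[255,255,255,255,255]}'
python3 -c "
from h import *
rep()"
```

```text
time: 5.58
eef_pos: [0.6158, 0.1019, 0.1231]
tcp_rot: [0.3, 0.954, -0.001, 0.0]
contact_force: [-0.9, -1.7, 3.7]
opening: 0.126
time: 6.0
eef_pos: [0.6159, 0.1019, 0.1231]
tcp_rot: [0.3, 0.954, -0.0, 0.0]
contact_force: [-2.1, -3.8, 5.4]
opening: 0.127
t 6.0 p [615.9 101.9 123.1] yaw_y 55.03 tilt [ 0.0004 -0.001 ] az 73.63 r 86.2 q6 -0.96 F [-2.1 -3.8  5.4] T [-0.59  0.39 -0.06] op 0.127
```

```bash
python3 -m jog '{"travel":[[0,0,0],[0,0,0],[0,0,0],[0,0,0],[0,0,0]],"dr":[[0,0,-2],[0,0,-4],[0,0,-4],[0,0,-4],[0,0,-4]],"jaw":[255,255,255,255,255]}'
python3 -c "from h import *;rep()"
python3 -m jog '{"travel":[[0,0,0],[0,0,0],[0,0,0],[0,0,0],[0,0,0]],"dr":[[0,0,-4],[0,0,-4],[0,0,-4],[0,0,-4],[0,0,-4]],"jaw":[255,255,255,255,255]}' >/dev/null
python3 -m jog '{"travel":[[0,0,0],[0,0,0],[0,0,0],[0,0,0],[0,0,0]],"dr":[[0,0,-4],[0,0,-4],[0,0,-4],[0,0,-4],[0,0,-4]],"jaw":[255,255,255,255,255]}' >/dev/null
python3 -m jog '{"travel":[[0,0,0],[0,0,0],[0,0,0],[0,0,0],[0,0,0]],"dr":[[0,0,-4],[0,0,-4],[0,0,-4],[0,0,-1],[0,0,0]],"jaw":[255,255,255,255,255]}' >/dev/null
python3 -c "
from h import *
rep();snap('scene','f.png',(290,150,390,260),5.4);snap('top','g.png',(240,105,390,265),3.7)"
```

```text
time: 6.42
eef_pos: [0.6166, 0.1022, 0.1231]
tcp_rot: [0.447, 0.894, 0.0, 0.001]
contact_force: [0.7, -2.0, 4.0]
opening: 0.128
t 6.42 p [616.6 102.2 123.1] yaw_y 36.85 tilt [ 0.0025 -0.0004] az 73.26 r 86.7 q6 -0.64 F [ 0.7 -2.   4. ] T [-0.47  0.12  0.06] op 0.128
t 7.67 p [616.7 103.  123.1] yaw_y -15.93 tilt [0.0027 0.0012] az 73.35 r 87.5 q6 0.28 F [1.  0.2 4.4] T [-0.04 -0.06 -0.  ] op 0.131
```

View pics/f.png

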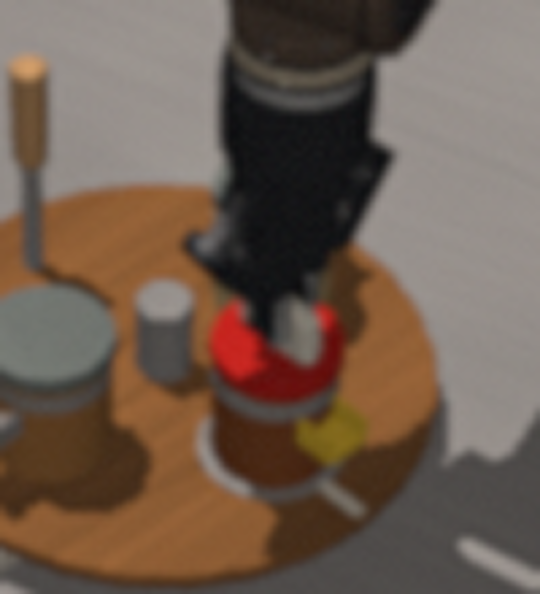

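View pics/g.png

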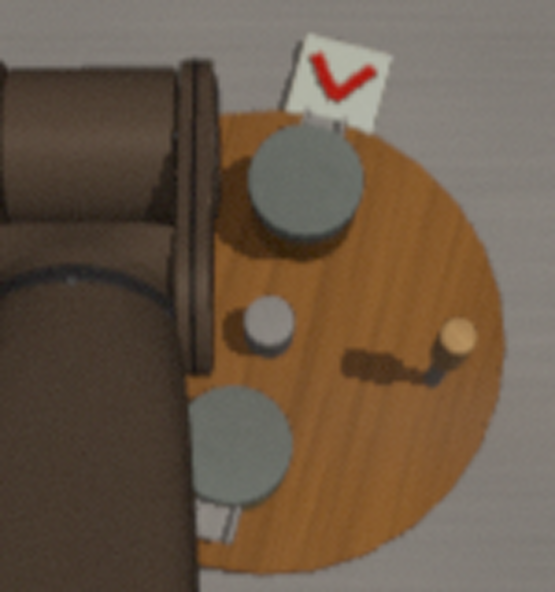

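Scene: the chute (332,432) now stands nearly above the white line (325,483)–(360,512). Top: the carousel has barely moved. I'll compare with projections.

```bash
python3 - <<'E'
from h import *
f=lambda X:((proj('scene',X)+.5-[290,150])*5.4-.5).round(0)
u=lambda a:np.array([np.cos(np.radians(a)),np.sin(np.radians(a))])
for a in(72,74,76):
    J=C+.085*u(a); print(a,'line end',f([*(C+.152*u(a)),.034]),'slot',f([*(C+.14*u(a)),.034]),'rim',f([*(C+.125*u(a)),.034]))
J=C+.085*u(73.7)
for b in(68,71,74,77,80):
    n=u(b+90);print(b,'tip',f([*(J+.055*u(b)),.076]), [f([*(J+.055*u(b)+s*.013*n),.076]) for s in(1,-1)])
W={k:ray('top',(a+.5)/3.7+239.5,(b+.5)/3.7+104.5,z)for k,a,b,z in[('A',306,181,.116),('B',233,445,.116),('H',458,337,.182)]}
d=W['A']-W['B'];print(np.degrees(np.arctan2(d[1],d[0]))+90);d=W['H'][:2]-C;print(np.degrees(np.arctan2(d[1],d[0]))+180)
E
python3 -c "
import cv2
im=cv2.imread('pics/f.png')[370:550,190:430];cv2.imwrite('pics/f2.png',cv2.convertScaleAbs(cv2.resize(im,None,fx=3,fy=3,interpolation=cv2.INTER_CUBIC),alpha=1.6))"
```

```text
72 line end [355. 519.] slot [339. 506.] rim [320. 490.]
74 line end [362. 514.] slot [346. 501.] rim [325. 486.]
76 line end [369. 509.] slot [352. 496.] rim [331. 481.]
68 tip [342. 453.] [array([361., 442.]), array([323., 464.])]
71 tip [346. 451.] [array([365., 439.]), array([328., 462.])]
74 tip [350. 448.] [array([368., 436.]), array([333., 460.])]
77 tip [354. 445.] [array([370., 432.]), array([338., 458.])]
80 tip [358. 442.] [array([373., 429.]), array([342., 456.])]
74.38702522723732
74.63119951356039
```

View pics/f2.png

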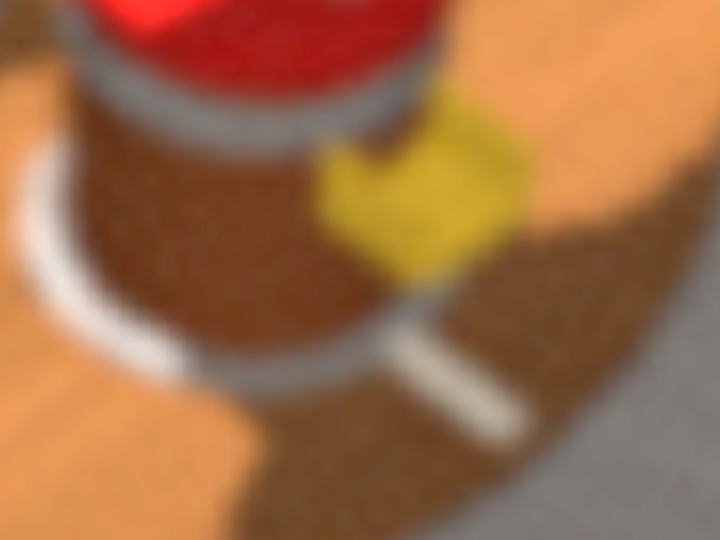

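Chute tip corners (367,437) and (330,465) match a jar yaw of about 73–74°. Line end (362,513) matches a carousel yaw of about 74°, and the tool gives 74.1°. So the chute is over the line. The turn to the arrow is −90°, so I'll work out the arc.

```bash
python3 - <<'E'
from h import *
d=get_state()['eef_pos'][:2]-C
a0=np.arctan2(d[1],d[0]);r=np.hypot(*d)*1e3
st=[1,1]+[2]*43+[1,1]
A=a0-np.radians(np.r_[0,np.cumsum(st)])
P=np.c_[r*np.cos(A),r*np.sin(A)].round(1)
for i in range(0,len(st),5):print(st[i:i+5],np.diff(P,axis=0)[i:i+5].round(1).tolist())
E
```

```text
[1, 1, 2, 2, 2] [[1.4, -0.5], [1.5, -0.4], [2.8, -1.1], [2.9, -1.1], [2.8, -1.2]]
[2, 2, 2, 2, 2] [[2.7, -1.3], [2.7, -1.4], [2.7, -1.5], [2.6, -1.6], [2.5, -1.7]]
[2, 2, 2, 2, 2] [[2.5, -1.8], [2.4, -1.9], [2.4, -1.9], [2.3, -2.0], [2.2, -2.1]]
[2, 2, 2, 2, 2] [[2.1, -2.2], [2.1, -2.3], [1.9, -2.3], [1.9, -2.4], [1.9, -2.4]]
[2, 2, 2, 2, 2] [[1.7, -2.6], [1.6, -2.5], [1.6, -2.7], [1.4, -2.6], [1.4, -2.8]]
[2, 2, 2, 2, 2] [[1.2, -2.8], [1.2, -2.8], [1.1, -2.8], [0.9, -2.9], [0.9, -3.0]]
[2, 2, 2, 2, 2] [[0.7, -2.9], [0.7, -3.0], [0.6, -3.0], [0.4, -3.0], [0.3, -3.1]]
[2, 2, 2, 2, 2] [[0.3, -3.0], [0.1, -3.0], [0.0, -3.1], [-0.1, -3.0], [-0.1, -3.1]]
[2, 2, 2, 2, 2] [[-0.3, -3.0], [-0.4, -3.1], [-0.6, -3.0], [-0.6, -3.0], [-0.7, -2.9]]
[1, 1] [[-0.4, -1.5], [-0.4, -1.5]]
```

```bash
python3 -m jog '{"travel":[[1.4,-0.5,0],[1.5,-0.4,0],[2.8,-1.1,0],[2.9,-1.1,0],[2.8,-1.2,0]],"dr":[[0,0,-1],[0,0,-1],[0,0,-2],[0,0,-2],[0,0,-2]],"jaw":[255,255,255,255,255]}' 35 >/dev/null
python3 -c "from h import *;rep()"
python3 -m jog '{"travel":[[2.7,-1.3,0],[2.7,-1.4,0],[2.7,-1.5,0],[2.6,-1.6,0],[2.5,-1.7,0]],"dr":[[0,0,-2],[0,0,-2],[0,0,-2],[0,0,-2],[0,0,-2]],"jaw":[255,255,255,255,255]}' >/dev/null
python3 -c "from h import *;rep()"
python3 -m jog '{"travel":[[2.5,-1.8,0],[2.4,-1.9,0],[2.4,-1.9,0],[2.3,-2.0,0],[2.2,-2.1,0]],"dr":[[0,0,-2],[0,0,-2],[0,0,-2],[0,0,-2],[0,0,-2]],"jaw":[255,255,255,255,255]}' >/dev/null
python3 -c "from h import *;rep()"
```

```text
t 8.18 p [627.2  99.3 123.1] yaw_y -24.05 tilt [0.0002 0.0023] az 66.05 r 87.6 q6 0.42 F [-0.2  2.5  6. ] T [ 0.28  0.19 -0.09] op 0.132
t 8.6 p [640.6  92.1 123.1] yaw_y -34.06 tilt [0.0009 0.003 ] az 56.1 r 87.9 q6 0.58 F [0.6 4.5 5.1] T [ 0.47 -0.01  0.  ] op 0.126
t 9.02 p [652.7  82.6 123.1] yaw_y -44.06 tilt [0.0019 0.0034] az 46.05 r 88.1 q6 0.74 F [1.6 4.2 5.5] T [ 0.52 -0.09 -0.06] op 0.134
```

Forces are low and the tracking is good, so I'll continue.

```bash
python3 -m jog '{"travel":[[2.1,-2.2,0],[2.1,-2.3,0],[1.9,-2.3,0],[1.9,-2.4,0],[1.9,-2.4,0]],"dr":[[0,0,-2],[0,0,-2],[0,0,-2],[0,0,-2],[0,0,-2]],"jaw":[255,255,255,255,255]}' >/dev/null
python3 -m jog '{"travel":[[1.7,-2.6,0],[1.6,-2.5,0],[1.6,-2.7,0],[1.4,-2.6,0],[1.4,-2.8,0]],"dr":[[0,0,-2],[0,0,-2],[0,0,-2],[0,0,-2],[0,0,-2]],"jaw":[255,255,255,255,255]}' >/dev/null
python3 -c "from h import *;rep()"
python3 -m jog '{"travel":[[1.2,-2.8,0],[1.2,-2.8,0],[1.1,-2.8,0],[0.9,-2.9,0],[0.9,-3.0,0]],"dr":[[0,0,-2],[0,0,-2],[0,0,-2],[0,0,-2],[0,0,-2]],"jaw":[255,255,255,255,255]}' >/dev/null
python3 -m jog '{"travel":[[0.7,-2.9,0],[0.7,-3.0,0],[0.6,-3.0,0],[0.4,-3.0,0],[0.3,-3.1,0]],"dr":[[0,0,-2],[0,0,-2],[0,0,-2],[0,0,-2],[0,0,-2]],"jaw":[255,255,255,255,255]}' >/dev/null
python3 -c "from h import *;rep()"
python3 -m jog '{"travel":[[0.3,-3.0,0],[0.1,-3.0,0],[0,-3.1,0],[-0.1,-3.0,0],[-0.1,-3.1,0]],"dr":[[0,0,-2],[0,0,-2],[0,0,-2],[0,0,-2],[0,0,-2]],"jaw":[255,255,255,255,255]}' >/dev/null
python3 -m jog '{"travel":[[-0.3,-3.0,0],[-0.4,-3.1,0],[-0.6,-3.0,0],[-0.6,-3.0,0],[-0.7,-2.9,0]],"dr":[[0,0,-2],[0,0,-2],[0,0,-2],[0,0,-2],[0,0,-2]],"jaw":[255,255,255,255,255]}' >/dev/null
python3 -m jog '{"travel":[[-0.4,-1.5,0],[-0.4,-1.5,0],[0,0,0],[0,0,0],[0,0,0]],"dr":[[0,0,-1],[0,0,-1],[0,0,0],[0,0,0],[0,0,0]],"jaw":[255,255,255,255,255]}' >/dev/null
python3 -c "
from h import *
rep();snap('top','i.png',(240,105,390,265),3.7);snap('scene','j.png',(255,150,385,275),4.8)"
```

```text
t 9.85 p [671.1  57.8 123.1] yaw_y -64.06 tilt [0.0043 0.0034] az 25.9 r 88.4 q6 1.05 F [3.7 4.7 3.8] T [ 0.53 -0.45 -0.06] op 0.126
t 10.68 p [679.7  27.8 123.1] yaw_y -84.08 tilt [0.0061 0.0022] az 5.58 r 88.5 q6 1.36 F [6.  1.9 2.9] T [ 0.31 -0.7  -0.08] op 0.129
t 11.93 p [676.1  -6.9 123.1] yaw_y -105.96 tilt [ 0.0048 -0.0006] az -17.13 r 88.4 q6 1.69 F [ 4.3 -1.9  2.5] T [-0.14 -0.54 -0.04] op 0.132
```

View pics/i.png

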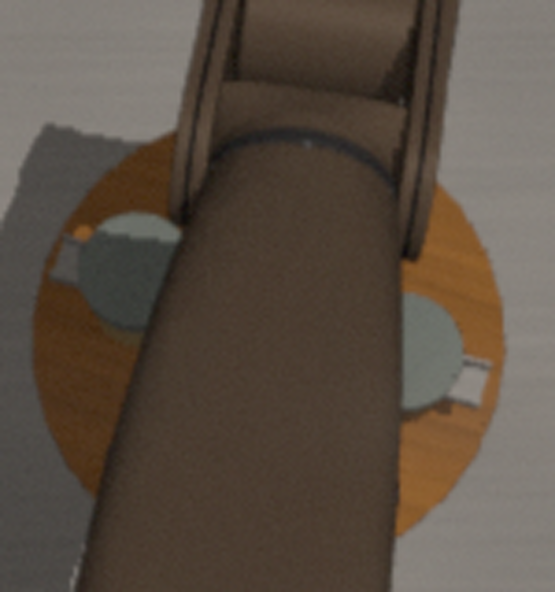

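View pics/j.png

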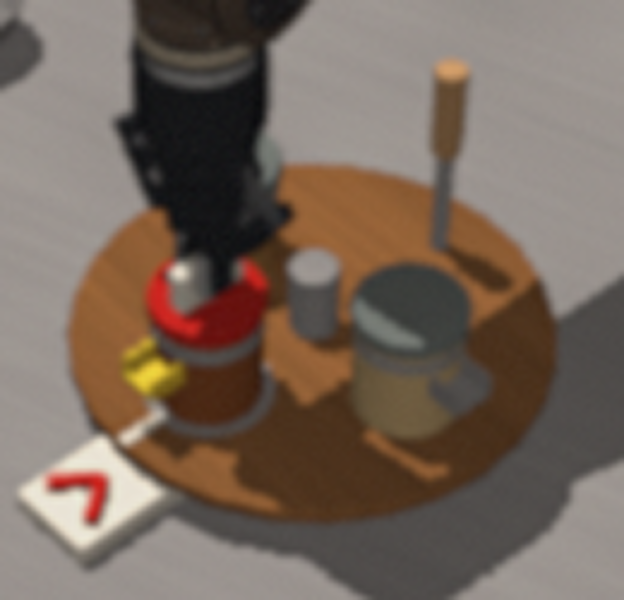

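Scene: chute (150,370) above the line (122,440)–(160,412), with the tongue corners at (18,490) and (88,568). The line seems to point at the tongue. I'll quantify it.

```bash
python3 - <<'E'
from h import *
f=lambda X:((proj('scene',X)+.5-[255,150])*4.8-.5).round(0)
g=lambda u,v,z:ray('scene',(u+.5)/4.8+254.5,(v+.5)/4.8+149.5,z)
u=lambda a:np.array([np.cos(np.radians(a)),np.sin(np.radians(a))])
for a in(-12,-14,-16,-18,-20):
    n=u(a+90);print(a,'line end',f([*(C+.153*u(a)),.034]),'slot',f([*(C+.14*u(a)),.034]),'handle',f([*(C-.11*u(a)),.182]),'foot corners',[f([*(C+.215*u(a)+s*.031*n),.018]) for s in(1,-1)],'grey',f([*(C+.085*n),.116]))
J=C+.085*u(-16)
for b in(-12,-16,-20):
    n=u(b+90);print(b,'tip',[f([*(J+.055*u(b)+s*.013*n),.076]) for s in(1,-1)])
ang=lambda p:np.degrees(np.arctan2(*(p[:2]-C)[::-1]))
for k,q in dict(end=(122,440,.034),hand=(452,72,.182),grey=(411,310,.116)).items():print(k,g(*q),ang(g(*q)))
t=[g(18,490,.018),g(88,568,.018)];print('foot',ang((t[0]+t[1])/2),t, np.degrees(np.arctan2(*(t[0]-t[1])[:2][::-1])))
# top: grey jars edges
h=lambda a,b,z:ray('top',(a+.5)/3.7+239.5,(b+.5)/3.7+104.5,z)
A,B=h(136,270,.116),h(405,352,.116);print(A,B,np.degrees(np.arctan2(*(A-B)[:2][::-1]))-90,np.linalg.norm(A-B))
im=cv2.imread('pics/j.png')[320:580,0:300];cv2.imwrite('pics/j2.png',cv2.convertScaleAbs(cv2.resize(im,None,fx=2.3,fy=2.3,interpolation=cv2.INTER_CUBIC),alpha=1.3))
E
```

```text
-12 line end [140. 454.] slot [156. 443.] handle [441.  60.] foot corners [array([101., 559.]), array([ 29., 502.])] grey [424. 295.]
-14 line end [134. 450.] slot [150. 438.] handle [446.  62.] foot corners [array([ 91., 553.]), array([ 22., 495.])] grey [420. 298.]
-16 line end [128. 445.] slot [145. 434.] handle [451.  65.] foot corners [array([ 81., 547.]), array([ 15., 487.])] grey [417. 300.]
-18 line end [122. 440.] slot [139. 429.] handle [455.  68.] foot corners [array([ 71., 540.]), array([  9., 478.])] grey [413. 302.]
-20 line end [117. 435.] slot [135. 425.] handle [459.  71.] foot corners [array([ 62., 533.]), array([  3., 470.])] grey [409. 305.]
-12 tip [array([162., 401.]), array([131., 378.])]
-16 tip [array([156., 398.]), array([128., 374.])]
-20 tip [array([151., 395.]), array([125., 370.])]
end [ 0.73733471 -0.02810896  0.034     ] -17.984664123203157
hand [0.49120799 0.05329011 0.182     ] 161.24405763896334
grey [0.62394031 0.10202607 0.116     ] 68.67131959879406
foot -13.61746875021302 [array([ 0.79097934, -0.0667623 ,  0.018     ]), array([0.81734128, 0.00217758, 0.018     ])] -110.92636986886292
[0.61805755 0.10000115 0.116     ] [ 0.56622249 -0.06258504  0.116     ] -17.683106221862104 0.17064917934419913
```

View pics/j2.png

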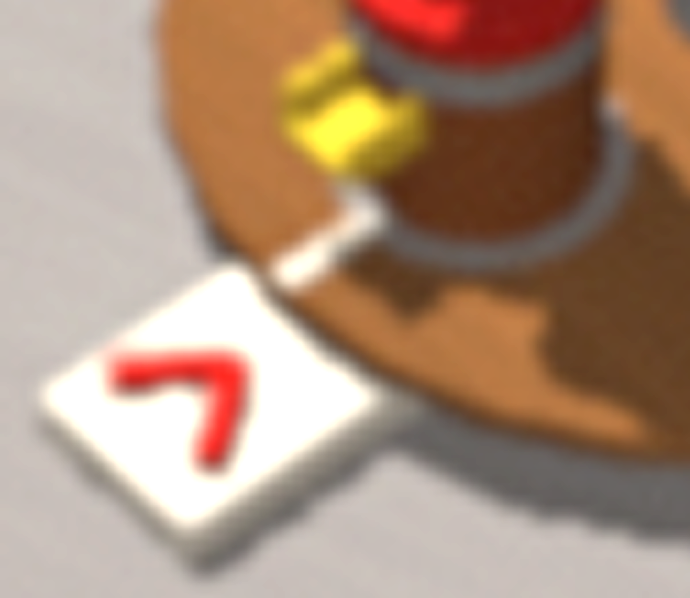

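The carousel sits at about −17.5° (line, grey jars and TCP azimuth agree) and the arrow at about −15.6°. The jar yaw is about −16°. So I'll ease back 2.6 mm tangentially, with no wrist turn.

```bash
python3 -m jog '{"travel":[[0.2,0.6,0],[0.3,1.0,0],[0.2,0.9,0],[0,0,0],[0,0,0]],"dr":[[0,0,0],[0,0,0],[0,0,0],[0,0,0],[0,0,0]],"jaw":[255,255,255,255,255]}' >/dev/null
python3 -m jog '{"travel":[[0,0,0],[0,0,0],[0,0,0],[0,0,0],[0,0,0]],"dr":[[0,0,0],[0,0,0],[0,0,0],[0,0,0],[0,0,0]],"jaw":[255,255,255,255,255]}' >/dev/null
python3 - <<'E'
from h import *
rep();snap('scene','k.png',(255,205,325,275),8.5)
u=lambda a:np.array([np.cos(np.radians(a)),np.sin(np.radians(a))])
f=lambda X:((proj('scene',X)+.5-[255,205])*8.5-.5).round(0)
for a in(-14,-15,-16,-17,-18):
    n=u(a+90);J=C+.085*u(-15.8)
    print(a,'end',f([*(C+.153*u(a)),.034]),'foot',[f([*(C+.215*u(a)+s*.031*n),.018]) for s in(1,-1)],'tip',[f([*(J+.055*u(a)+s*.013*n),.076]) for s in(1,-1)])
E
```

```text
t 12.87 p [676.8  -4.7 123.1] yaw_y -105.93 tilt [ 0.0047 -0.0013] az -15.66 r 88.5 q6 1.69 F [ 4.7 -2.   3.1] T [-0.28 -0.5   0.06] op 0.127
-14 end [237. 329.] foot [array([161., 513.]), array([ 39., 409.])] tip [array([283., 241.]), array([230., 199.])]
-15 end [232. 325.] foot [array([152., 507.]), array([ 33., 402.])] tip [array([280., 239.]), array([229., 197.])]
-16 end [227. 321.] foot [array([143., 501.]), array([ 27., 394.])] tip [array([278., 238.]), array([227., 196.])]
-17 end [222. 316.] foot [array([135., 496.]), array([ 21., 387.])] tip [array([276., 237.]), array([226., 194.])]
-18 end [217. 312.] foot [array([127., 490.]), array([ 16., 380.])] tip [array([273., 236.]), array([225., 192.])]
```

View pics/k.png

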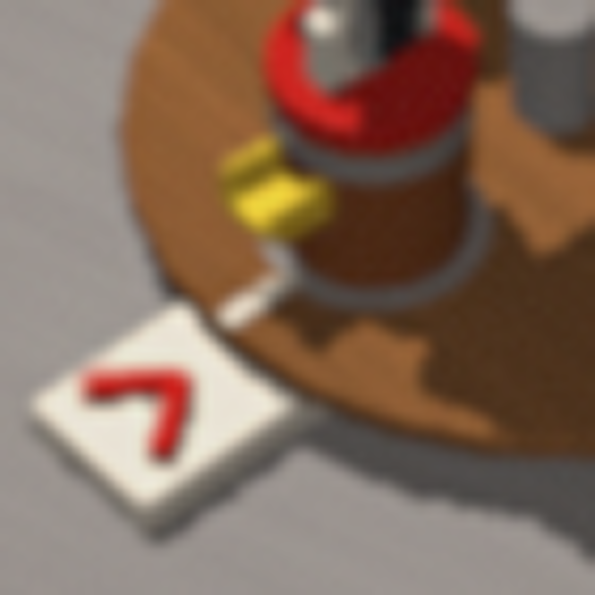

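The line end at (228,321) reads −16°. The foot corners (30,406) and (150,508) read about −15.2° here and −16° from the top. The chute tip is over the line. They agree within about 1°, the arm is still and gripping, so I'm handing in.

```bash
python3 -c "from plant import *;print(sign_off())"
```

```text
the job is handed in; nothing more can be done
None
```

I gripped the red jar's bar and twisted the jar about 71° until its chute lay over the white line. Then, still holding the bar, I turned the carousel about 90° at roughly 24°/s, corrected a 1.5° overshoot, and handed in at about 13 s with the bar still gripped. No verdict was reported.

**Last checks:**

| What | Reading |
|---|---|
| Carousel (white line) | −15.7° from the gripper position, −16° from the scene camera |
| Chute | about −16° from the gripper angle, −16 to −17° from the scene camera |
| Arrow | −15.0 to −15.3° from the scene camera, −15.5 to −16.5° from the top camera |

- **Disagreement:** the two cameras differ by about 1° on the arrow's direction. I aimed at about −15.6°, so some error of that size may remain.
- **Forces:** the contact force readings I took stayed under about 8 N.
- **Bystanders:** the arm went nowhere near the scoop, bowl and tin, but I did not re-measure them at the end.
- **Wrist turn:** I first turned the wrist the wrong way for the joint's range, so I half-turned it above the jar before gripping. It touched nothing.

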